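# Tip a hardness specimen onto its seat and press it home

### The job

The aluminium specimen block stands on end in front of the low rubber-topped seat; it has to lie on the seat with its three indentation marks facing up, for reading. Push it, still upright, squarely up against the seat's near edge and let it stand there a moment, then push high to tip it over that edge onto the seat, and slide it squarely home against the end fence, pressing it there for a second with a steady push of about 12 N. Never push the block with more than 20 N, disturb nothing else, and leave the block lying flush against the fence, near its middle.

Things in the scene. Friction and masses are not known exactly. Their poses are not given: they have to be found in the camera images.
- specimen: Plain aluminium block 40 x 64 x 70 mm (its x, y, z), 0.38 to 0.58 kg, standing on its 40 x 64 mm foot, 20 to 50 mm short of the seat's near edge, turned a little. Origin at its centre, 35 mm above the table; +z foot to head; +x looks roughly to the seat; three small round marks on the broad -x face. Friction unknown; pushed near its head with no stop at its foot it topples early.
- seat: The seat: a low fixed steel plate with a rubber top, 140 x 110 mm (its own x, y), 8 mm high in all. Origin at the centre of its underside, on the table. Its +x runs from the near edge (the low stop, at x = -70 mm, along y), where the specimen stands, to the end where the fence is. Pushed high, the block turns about the top of this edge and its far face rises; a push kept level drags down that face and can wedge.
- fence: The end fence: a fixed aluminium bar 18 x 100 x 22 mm (x, y, z) across the seat, standing on its rubber top, parallel to the seat's near edge, 90 to 115 mm beyond that edge. Origin at the middle of the lower edge of the face that looks to the specimen, 8 mm above the table; +x points along the seat's +x, into the bar.
- disc_big: Bystander, not to be moved: round steel reference disc, 64 mm across, 16 mm high. Origin at the centre of its underside.
- disc_small: Bystander, not to be moved: round steel reference disc, 44 mm across, 12 mm high. Origin at the centre of its underside.
- loupe: Bystander, not to be moved: black stand loupe, 40 mm across, 48 mm high. Origin at the centre of its underside.
- coupon: Bystander, not to be moved: steel bar 80 x 24 x 24 mm lying along its own x. Origin at the centre of its underside.
- brush: Bystander, not to be moved: brush, 170 mm long, lying along its own x.
- driver: Bystander, not to be moved: screwdriver, 170 mm long, lying along its own x.
- jar: Bystander, not to be moved: white jar with cap, 60 mm across, 60 mm high. Origin at the centre of its underside.
There are look-alikes about, which are no part of the job. What is shaped like the specimen but orange is not meant. Leave any orange look-alike of the seat alone.

How it is judged:
On the way, in this order (a step that is already met when the one before it is completed fails the run):
1. the specimen stands upright with its foot squarely against the seat's near edge (angle between specimen's own z axis and vertical below 0.05 rad and angle between the x axis of specimen and the x axis of seat, either way round below 0.05 rad and x of specimen in the frame of seat between -0.093 and -0.087 m and y of specimen in the frame of seat between -0.02 and 0.02 m), for 0.2 s.
2. the specimen lies on the seat, marks up, short of the fence (angle between specimen's own x axis and vertical above 3.08 rad and angle between specimen's own z axis and vertical between 1.5 and 1.64 rad and z of specimen in the frame of seat between 0.0255 and 0.0305 m and x of specimen in the frame of fence below -0.045 m), for 0.2 s.
3. the specimen is pressed squarely home against the fence with more than 4 N for 0.4 s (angle between specimen's own x axis and vertical above 3.08 rad and angle between specimen's own z axis and vertical between 1.5 and 1.64 rad and z of specimen in the frame of seat between 0.0255 and 0.0305 m and x of specimen in the frame of fence between -0.0375 and -0.0335 m and y of specimen in the frame of fence between -0.015 and 0.015 m and angle between the z axis of specimen and the x axis of fence, either way round below 0.035 rad and contact force between specimen and fence above 4 N), for 0.4 s.
At the end, for the whole second after the job is handed in: The specimen lies flat on the seat, marks up, its head within 2.5 mm of the fence's face and square to it within 2 degrees, its middle within 15 mm of the fence's middle, at rest and released (angle between specimen's own x axis and vertical above 3.08 rad and angle between specimen's own z axis and vertical between 1.5 and 1.64 rad and z of specimen in the frame of seat between 0.0255 and 0.0305 m and x of specimen in the frame of fence between -0.0375 and -0.0335 m and y of specimen in the frame of fence between -0.015 and 0.015 m and angle between the z axis of specimen and the x axis of fence, either way round below 0.035 rad and linear speed of specimen below 0.01 m/s and contact force between each of the arm, the fingers and specimen below 0.1 N); the robot touches nothing.
It fails at once if the block is pushed with more than 20 N (contact force between any of the fingers, the arm and specimen above 20 N).
It fails at once if the robot leans on the fence with more than 20 N (contact force between any of the arm, the fingers and fence above 20 N).
It fails at once if a bystander is moved by more than 15 mm (distance of any of disc_big, disc_small, loupe, coupon, brush, driver, jar from where it was at the start of the episode above 0.015 m).
It also fails if it takes over 58 s, if anything falls off the work surface, if the arm or the gripper's body presses on something with over 40 N, if the wrist force passes 120 N, or if a joint passes its speed limit or range.

### The arm

A 6-joint arm with a two-finger parallel gripper is mounted at the origin on the work surface. World frame = base frame: x ahead of the robot, y to its left, z up, the work surface at z = 0. Lengths are in m, angles in rad, forces in N, time in s.
With the tool pointing down it reaches from about 0.325 to 0.85 m from the base axis. Payload 4.4 kg.
Tool frame: the origin (TCP) lies at the centre of the arm's flange, where the gripper is bolted on; the fingertips stand 199 mm ahead of it and the grasp point (between the pads) lies 180 mm ahead of it; z points along the fingers, y is the line along which they close (so a half turn about z gives the same grasp; the last joint's range is limited). The gripper opens to 94 mm and grips with 3 to 60 N. Pads are 16 mm wide; open, the fingers measure 119 mm over their backs; the gripper's body (75 mm by 177 mm) begins 78 mm behind the grasp point.
Start: joints at [1.067, 0.207, 1.542, -0, 1.393, -0.15], TCP at [0.199, 0.539, 0.405] pointing down, gripper open.
Joint ranges: [-2.73, 2.73], [-0.86, 2.22], [0.23, 2.46], [-1.11, 4.25], [0.08, 2.63], [-2.82, 2.82]. Speed limits (rad/s): [2.79, 2.79, 3.14, 3.14, 3.14, 3.14].

### API

Orientations are given as a unit quaternion [w, x, y, z].
In Python, from cell import bot, vision gives the robot as it stands.
- The arm moves only by the tool send_rows, never from a script. Its argument "motion" is a list of rows, each an object with "travel": the shift along the tool's x, y, z in cm, a list of three; "yaw": the turn about the tool's z in degrees. A call has 1 to 5 rows; each row shifts and turns the commanded pose from where the row before left it, along the tool's axes as they then stand; what a row does not reach is not made up. A row lasts 1/12 s, in which the tool goes at most 41.7 mm and 7.16 degrees, less where a joint would pass 70% of its speed; a pose out of reach is approached as far as the arm can. A call is refused whole if a number of a shift passes 4.17 or a number of a turn 7.16, either way. A call with a gripper value outside its range is refused whole. "hand" is the opening, from -1 (shut) to 1 (fully open), set as the call begins (left out, the last holds). The fingers move at their own pace and stop on an object; the grip force is fixed at half the most. Time passes only in rows, so rows that do not move let the fingers close. It gives the time, the measured TCP pose, the force, the opening and the grip force at its end, in the units of the state.
- bot.observe(): the state, without advancing time (a new reading comes with each control period).
- vision.grab_frame(name): name is "side" or "top"; returns the picture (400x640x3 uint8, red, green, blue); there is no depth.
- vision.camera_params(name): a dict with "K" (3x3 intrinsics, pixels), "D" ([k1, k2, p1, p2, k3] as OpenCV has them; the pictures are not rectified), "pose" (4x4, takes a point from camera to world coordinates). Camera axes: x right, y down, z forward; pixel columns grow to the right and rows downward; lengths in m; the calibration is good to about 2 mm. A picture is of the moment at which its call begins. camera_params takes no time and is no camera call.
- bot.sign_off(): hands the job in; it is judged then, once.
Trained networks look in the newest picture that a camera, given by its name, has taken for a name from the list of things; names that differ only in an ending like _2 or _b are one class to them, and where a whole thing is asked for, a point or a joint stands for the part that bears it (a point fixed in the world has none). Each returns a list of dicts, best first, with "confidence" (0 to 1); they miss things now and then, are a little off and sometimes report something else, mostly with a low value. They report only what shows in the picture. A call takes as long as a camera call. They do not tell look-alikes from the thing itself.
- vision.silhouettes(camera, label): "mask" (400x640 bool, what is visible of it) and "pixel" ([column, row] in pixels, amid what is visible of it).
The state is a dict: "time": time; "q": joint angles; "qvel": joint speeds; "joint_torque": joint torques, N m; "ee_pos": TCP position; "tcp_rot": TCP orientation; "contact_force": force on the tool from outside, world axes, zero at the start; "ft_torque": the same for the moment, N m; "width": finger opening in m; "finger_force": force on a finger pad.
Only numpy, scipy, OpenCV 4.12 (cv2) and the standard library are available. Lean on these libraries where they do the work, as an engineer would, in place of code of your own. Each camera call takes 0.05 s, during which the arm holds its last target. There are 200 camera calls.

## Working session

There is one attempt and no reset: what is moved stays moved. The work goes in short steps, Python scripts to look and compute and a tool call to move; the robot and the scene stay as the last step left them, time stands still between calls to the robot, and variables do not carry over. Pictures are saved under pics/ and viewed, at most 10 in all, crops included, and the job is handed in when it is done.

Besides the shell and the picture viewer there is one more tool, called after ">>>" by a JSON object that holds its "name" and its "arguments". send_rows: Moves the arm, as the interface text tells. Its arguments: {"type":"object","properties":{"motion":{"type":"array","items":{"type":"object","properties":{"travel":{"type":"array","items":{"type":"number"}},"yaw":{"type":"number"}}}},"hand":{"type":"number"}},"required":["motion"]}

```bash
ls; mkdir -p pics
python3 - <<'E'
from cell import bot, vision
import cv2
for n in("top","side"):
    cv2.imwrite(f"pics/{n}0.png",vision.grab_frame(n)[:,:,::-1])
    p=vision.camera_params(n);print(n,p)
print(bot.observe())
E
```

```text
pics
top {'K': array([[490.20182009,   0.        , 324.06152966],
       [  0.        , 490.20182009, 198.68615616],
       [  0.        ,   0.        ,   1.        ]]), 'D': array([0.0522186, 0.       , 0.       , 0.       , 0.       ]), 'pose': array([[-1.24144882e-04, -9.95137981e-01,  9.84905260e-02,
         3.76645635e-01],
       [-9.99980793e-01,  7.33853888e-04,  6.15433182e-03,
        -6.89038872e-03],
       [-6.19668699e-03, -9.84878702e-02, -9.95118958e-01,
         1.30054944e+00],
       [ 0.00000000e+00,  0.00000000e+00,  0.00000000e+00,
         1.00000000e+00]])}
side {'K': array([[455.56201061,   0.        , 323.17540334],
       [  0.        , 455.56201061, 194.34861388],
       [  0.        ,   0.        ,   1.        ]]), 'D': array([0.03672173, 0.        , 0.        , 0.        , 0.        ]), 'pose': array([[ 0.94532583, -0.16512389,  0.28123509,  0.18892944],
       [-0.32602398, -0.50019758,  0.80219122, -0.95687727],
       [ 0.00821218, -0.85002146, -0.52668404,  0.67665797],
       [ 0.        ,  0.        ,  0.        ,  1.        ]])}
{'time': 0.1, 'q': array([ 1.06650639e+00,  2.07329048e-01,  1.54278618e+00, -1.92053600e-05,
        1.39347889e+00, -1.50500094e-01]), 'qvel': array([-4.20419866e-05, -2.19511283e-03, -4.14859796e-03,  6.07094977e-04,
        1.59261995e-03,  1.20142094e-04]), 'joint_torque': array([-1.11341535e-03, -3.71866715e+01, -2.82292414e+01,  6.98893913e-02,
        3.12418432e-02, -4.09451741e-05]), 'ee_pos': array([0.19906945, 0.53910132, 0.40362158]), 'tcp_rot': array([-3.12863993e-04,  1.75972038e-01,  9.84394657e-01, -9.50614041e-04]), 'contact_force': array([-0.41993529,  0.26137826,  0.9846511 ]), 'ft_torque': array([0.01579553, 0.01693229, 0.02915168]), 'finger_force': 0.0, 'width': 0.0937763608318472}
```

View pics/top0.png

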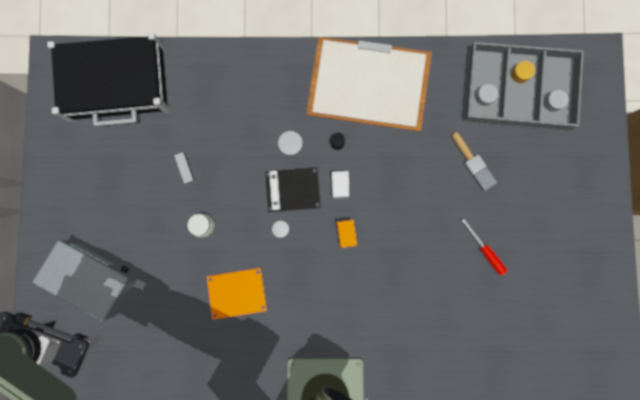

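View pics/side0.png

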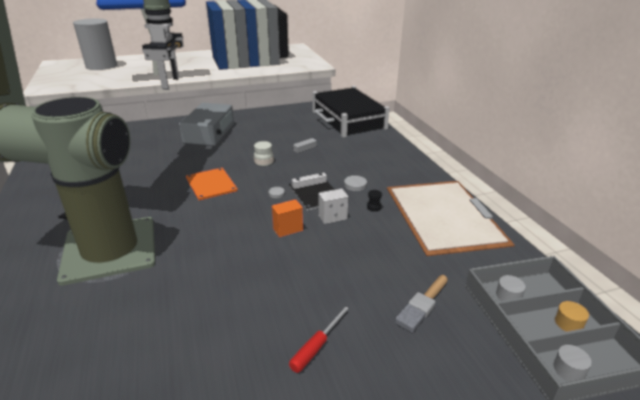

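```bash
cat > fit.py <<'E'
from cell import bot, vision
import cv2, numpy as np
from scipy.optimize import minimize
from scipy.spatial.transform import Rotation as R
P={n:vision.camera_params(n) for n in("top","side")}
S=4
def proj(n,p):
    T=np.linalg.inv(P[n]['pose'])
    return cv2.projectPoints(np.asarray(p,float),cv2.Rodrigues(T[:3,:3])[0],T[:3,3],P[n]['K'],P[n]['D'])[0][:,0]
def box(x,y,yaw,c,h):
    v=np.array([[a,b,d] for a in(-1,1) for b in(-1,1) for d in(-1,1)])*h+np.array(c)
    return v@R.from_euler('z',yaw).as_matrix().T+[x,y,0]
def render(n,boxes):
    im=np.zeros((400*S,640*S),np.uint8)
    for b in boxes:
        h=cv2.convexHull(proj(n,b).astype(np.float32))
        cv2.fillConvexPoly(im,np.round((h+.5)*S*16-8).astype(np.int32),255,shift=4)
    return cv2.resize(im,(640,400),interpolation=cv2.INTER_AREA)/255.
def back(n,px,z):
    c=P[n];u=cv2.undistortPoints(np.array([[px]],float),c['K'],c['D'])[0,0]
    d=c['pose'][:3,:3]@[*u,1];o=c['pose'][:3,3];return o+d*(z-o[2])/d[2]
def best(n,label,near,r=25):
    L=[d for d in vision.silhouettes(n,label)]
    out=[(round(d['confidence'],2),np.round(d['pixel']),int(d['mask'].sum())) for d in L];print(n,label,out)
    L=[d for d in L if np.hypot(*(np.array(d['pixel'])-near))<r]
    return L[0]['mask'] if L else None
def fit(model,masks,x0,step,ign={}):
    def cost(p):
        return sum((((render(n,model(p))-m)**2)*(1-ign.get(n,0))).sum() for n,m in masks.items())
    x0=np.array(x0,float)
    sim=np.vstack([x0]+[x0+np.eye(len(x0))[i]*step[i] for i in range(len(x0))])
    r=minimize(cost,x0,method='Nelder-Mead',options=dict(initial_simplex=sim,maxiter=300,xatol=1e-5,fatol=1e-2))
    return r.x,r.fun
spec=lambda p:[box(*p[:3],[0,0,.035],[.02,.032,.035])]
seat=lambda p:[box(*p[:3],[0,0,.004],[.07,.055,.004]),box(*p[:3],[p[3]-.07+.009,p[4],.019],[.009,.05,.011])]
E
cat > m.py <<'E'
from fit import *
for n in P: vision.grab_frame(n)
px={'top':dict(specimen=(341,184),seat=(297,189),fence=(273,190)),'side':dict(specimen=(333,206),seat=(315,190),fence=(310,181))}
M={(n,l):best(n,l,np.array(px[n][l])) for n in P for l in('specimen','seat','fence')}
np.save('M.npy',M,allow_pickle=True)
print({k:None if v is None else v.sum() for k,v in M.items()})
c=back('top',(341,184),.07);s=back('top',(295,189),.008);print(c,s)
sm={n:M[n,'specimen'].astype(float) for n in P if M[n,'specimen'] is not None}
x0=[c[0],c[1],np.pi/2]
for mm in [sm]+[{n:m} for n,m in sm.items()]:
    print('spec',list(mm),fit(spec,mm,x0,[.01,.01,.2]))
fm={n:((M[n,'seat'] if M[n,'seat'] is not None else 0)|(M[n,'fence'] if M[n,'fence'] is not None else 0)).astype(float) for n in P}
ign={n:cv2.dilate(m,np.ones((3,3))) for n,m in sm.items()}
for mm in [fm]+[{n:m} for n,m in fm.items()]:
    print('seat',list(mm),fit(seat,mm,[s[0],s[1],np.pi/2,.1,0],[.01,.01,.1,.01,.01],ign))
E
python3 m.py
```

```text
top specimen []
top seat [(0.63, array([297., 188.]), 1997), (0.6, array([238., 293.]), 2368)]
top fence [(0.71, array([278., 187.]), 321)]
side specimen [(0.63, array([332., 204.]), 933), (0.63, array([286., 217.]), 906)]
side seat [(0.89, array([310., 191.]), 614), (0.8, array([208., 182.]), 1081), (0.53, array([309., 352.]), 676)]
side fence [(0.76, array([310., 179.]), 296), (0.2, array([376., 202.]), 300)]
{('top', 'specimen'): None, ('top', 'seat'): np.int64(1997), ('top', 'fence'): np.int64(321), ('side', 'specimen'): np.int64(933), ('side', 'seat'): np.int64(614), ('side', 'fence'): np.int64(296)}
[ 0.53573291 -0.04212768  0.07      ] [0.53047649 0.07826977 0.008     ]
spec ['side'] (array([ 0.53623084, -0.04259991,  1.71754077]), np.float64(36.31374086889658))
spec ['side'] (array([ 0.53623084, -0.04259991,  1.71754077]), np.float64(36.31374086889658))
seat ['top', 'side'] (array([0.53077559, 0.08382301, 1.64998266, 0.10394889, 0.00303172]), np.float64(102.55063437139562))
seat ['top'] (array([0.53078955, 0.08365219, 1.65399043, 0.09405218, 0.00460866]), np.float64(58.782852748942716))
seat ['side'] (array([0.53089569, 0.08638353, 1.66830769, 0.10203121, 0.00176666]), np.float64(38.71858515955402))
```

```bash
cat > ov.py <<'E'
from fit import *
im={n:cv2.imread(f'pics/{n}0.png') for n in P}
g={n:im[n].min(2).astype(float) for n in P}
def crop(n,c,w): return slice(c[1]-w,c[1]+w),slice(c[0]-w,c[0]+w)
t=g['top'];m=np.zeros(t.shape);sl=crop('top',(341,184),18)
print(np.round(t[184,325:357]),np.round(t[165:205,341]))
hi=np.percentile(t[sl],88);lo=np.percentile(t[sl],10);m[sl]=np.clip((t[sl]-lo)/(hi-lo),0,1);m[m<.15]=0
print(hi,lo,fit(spec,{'top':m},[.536,-.0425,1.65],[.01,.01,.1]))
M=np.load('M.npy',allow_pickle=True).item()
pr,_=fit(spec,{'top':m,'side':M['side','specimen'].astype(float)},[.536,-.0425,1.65],[.01,.01,.1]);print(pr)
ps=[.5308,.0838,1.652,.1,.003]
out=[]
for n,c,w in(('top',(300,185),65),('side',(325,195),50)):
    a=cv2.resize(im[n][crop(n,c,w)],(560,560),interpolation=cv2.INTER_CUBIC);k=560/(2*w)
    for b,col in [(seat(ps)[0],(0,255,0)),(seat(ps)[1],(255,0,0)),(spec(pr)[0],(0,0,255))]:
        h=cv2.convexHull(proj(n,b).astype(np.float32))
        q=np.round((h-[c[0]-w-.5,c[1]-w-.5])*k).astype(int)
        cv2.polylines(a,[q],True,col,1)
    out.append(a)
cv2.imwrite('pics/ov1.png',cv2.resize(np.hstack(out),(800,400),interpolation=cv2.INTER_AREA))
E
python3 ov.py
```

```text
[ 93.  94.  94.  93.  89.  85. 110. 161. 199. 214. 219. 220. 220. 220.
 219. 220. 219. 220. 220. 220. 219. 219. 212. 187. 141. 101.  92.  93.
  93.  92.  91.  93.] [ 93.  92.  92.  92.  90. 107. 158. 198. 214. 219. 219. 220. 220. 220.
 220. 220. 220. 219. 219. 219. 220. 220. 220. 220. 220. 220. 220. 219.
 220. 218. 209. 182. 144. 118. 102.  95.  92.  93.  93.  93.]
219.0 92.0 (array([ 0.53901504, -0.04050372,  1.59541823]), np.float64(22.113345492604093))
[ 0.53758756 -0.04124453  1.64632413]
```

View pics/ov1.png

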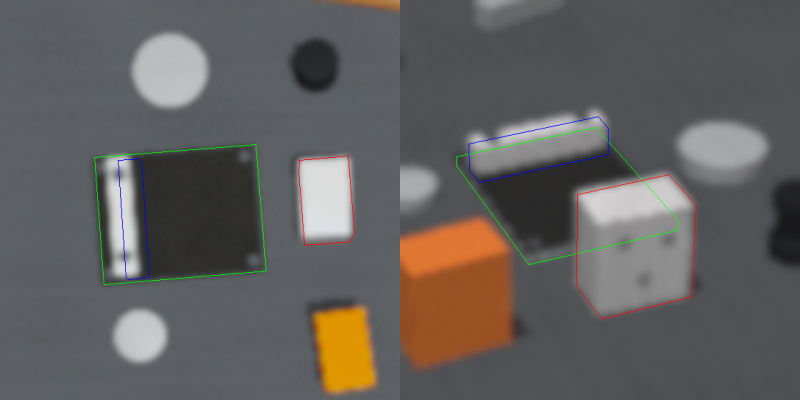

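>>> {"name": "send_rows", "arguments": {"motion": [{"yaw": 7},{"yaw": 7},{"yaw": 7},{"yaw": 7},{"yaw": 7}], "hand": -0.23}}

```text
invalid input at $.motion[0]: expected keys travel, yaw
```

>>> {"name": "send_rows", "arguments": {"motion": [{"yaw": 7},{"yaw": 7},{"yaw": 7},{"yaw": 7},{"yaw": 2.3}]}}

```text
invalid input at $.motion[0]: expected keys travel, yaw
```

```bash
cat > st.py <<'E'
from cell import bot
import numpy as np,sys
from scipy.spatial.transform import Rotation as R
o=bot.observe();q=o['tcp_rot'];r=R.from_quat([*q[1:],q[0]]);m=r.as_matrix()
print('t',round(o['time'],2),'pos',o['ee_pos'].round(4),'yh',np.degrees(np.arctan2(m[1,1],m[0,1])).round(2),'z',m[:,2].round(3),'F',o['contact_force'].round(2),'Ftool',(m.T@o['contact_force']).round(2),'w',round(o['width'],4))
if len(sys.argv)>3: print('shift cm',(m.T@(np.array(sys.argv[1:4],float)-o['ee_pos'])*100).round(2))
E
python3 st.py .542 -.099 .404
```

```text
t 0.5 pos [0.1992 0.5394 0.4046] yh 69.73 z [-0. -0. -1.] F [-0.4   0.03  0.74] Ftool [ 0.39 -0.11 -0.74] w 0.0941
shift cm [-54.27 -48.01   0.06]
```

>>> {"name": "send_rows", "arguments": {"motion": [{"travel": [0,0,0],"yaw": 7},{"travel": [0,0,0],"yaw": 7},{"travel": [0,0,0],"yaw": 7},{"travel": [0,0,0],"yaw": 7},{"travel": [0,0,0],"yaw": 7}], "hand": -0.23}}

```text
time: 0.92
ee_pos: [0.1992, 0.5394, 0.4047]
tcp_rot: [-0.0, 0.467, 0.885, 0.0]
contact_force: [0.7, 0.4, 0.3]
width: 0.0645
finger_force: 0.0
```

>>> {"name": "send_rows", "arguments": {"motion": [{"travel": [0,0,0],"yaw": 7},{"travel": [0,0,0],"yaw": 7},{"travel": [0,0,0],"yaw": 7},{"travel": [0,0,0],"yaw": 7},{"travel": [0,0,0],"yaw": 2.3}]}}

```text
time: 1.33
ee_pos: [0.1992, 0.5394, 0.4047]
tcp_rot: [-0.0, 0.681, 0.732, 0.0]
contact_force: [-0.2, 1.0, -0.5]
width: 0.0364
finger_force: 0.0
```

```bash
python3 st.py .542 -.099 .404
```

```text
t 1.33 pos [0.1992 0.5394 0.4047] yh 4.16 z [ 0.  0. -1.] F [-0.24  1.   -0.48] Ftool [ 1.02 -0.17  0.48] w 0.0364
shift cm [-66.16  29.56   0.07]
```

>>> {"name": "send_rows", "arguments": {"motion": [{"travel": [-3.68,1.64,0],"yaw": 0},{"travel": [-3.68,1.64,0],"yaw": 0},{"travel": [-3.68,1.64,0],"yaw": 0},{"travel": [-3.68,1.64,0],"yaw": 0},{"travel": [-3.68,1.64,0],"yaw": 0}]}}

```text
time: 1.75
ee_pos: [0.2955, 0.3607, 0.4048]
tcp_rot: [0.0, 0.679, 0.734, 0.0]
contact_force: [-0.4, 0.2, 0.3]
width: 0.036
finger_force: 0.0
```

>>> {"name": "send_rows", "arguments": {"motion": [{"travel": [-3.68,1.64,0],"yaw": 0},{"travel": [-3.68,1.64,0],"yaw": 0},{"travel": [-3.68,1.64,0],"yaw": 0},{"travel": [-3.68,1.64,0],"yaw": 0},{"travel": [-3.68,1.64,0],"yaw": 0}]}}

```text
time: 2.17
ee_pos: [0.3915, 0.1833, 0.4051]
tcp_rot: [0.0, 0.679, 0.734, 0.001]
contact_force: [0.9, 1.6, -0.3]
width: 0.036
finger_force: 0.0
```

>>> {"name": "send_rows", "arguments": {"motion": [{"travel": [-3.68,1.64,0],"yaw": 0},{"travel": [-3.68,1.64,0],"yaw": 0},{"travel": [-3.68,1.64,0],"yaw": 0},{"travel": [-3.68,1.64,0],"yaw": 0},{"travel": [-3.68,1.64,0],"yaw": 0}]}}

```text
time: 2.58
ee_pos: [0.4876, 0.006, 0.405]
tcp_rot: [0.0, 0.679, 0.734, 0.0]
contact_force: [-0.3, 0.4, 0.2]
width: 0.0363
finger_force: 0.0
```

>>> {"name": "send_rows", "arguments": {"motion": [{"travel": [-3.68,1.64,0],"yaw": 0},{"travel": [-3.68,1.64,0],"yaw": 0},{"travel": [-3.68,1.64,0],"yaw": 0},{"travel": [0,0,0],"yaw": 0},{"travel": [0,0,0],"yaw": 0}]}}

```text
time: 3.0
ee_pos: [0.5452, -0.1002, 0.4042]
tcp_rot: [-0.0, 0.681, 0.733, -0.0]
contact_force: [0.7, 0.6, -0.2]
width: 0.0359
finger_force: 0.0
```

```bash
python3 st.py .542 -.099 .209
python3 - <<'E'
from fit import *
t=vision.grab_frame('top');cv2.imwrite('pics/top1.png',cv2.resize(t[100:280,220:420,::-1],(800,600) if 0 else (660,594),interpolation=cv2.INTER_CUBIC))
E
```

```text
t 3.0 pos [ 0.5452 -0.1002  0.4042] yh 4.23 z [-0.001  0.    -1.   ] F [ 0.71  0.55 -0.24] Ftool [0.5  0.75 0.24] w 0.0359
shift cm [ 0.14 -0.3  19.52]
```

>>> {"name": "send_rows", "arguments": {"motion": [{"travel": [0,-0.3,4],"yaw": 0},{"travel": [0,0,4],"yaw": 0},{"travel": [0,0,4],"yaw": 0},{"travel": [0,0,4],"yaw": 0},{"travel": [0,0,2.5],"yaw": 0}]}}

```text
time: 3.47
ee_pos: [0.5393, -0.096, 0.2161]
tcp_rot: [-0.003, 0.678, 0.735, -0.001]
contact_force: [0.3, -0.1, -0.8]
width: 0.0362
finger_force: 0.0
```

>>> {"name": "send_rows", "arguments": {"motion": [{"travel": [0,0,0.8],"yaw": 0},{"travel": [0,0,0],"yaw": 0},{"travel": [0,0,0],"yaw": 0}]}}

```text
time: 3.72
ee_pos: [0.5421, -0.0977, 0.2128]
tcp_rot: [0.001, 0.679, 0.734, 0.0]
contact_force: [-0.4, 0.4, -0.2]
width: 0.036
finger_force: 0.0
```

```bash
python3 st.py .542 -.099 .209
python3 - <<'E'
from fit import *
a,b=[vision.grab_frame(n)[:,:,::-1] for n in('top','side')]
f=lambda i:cv2.resize(i,(400,400),interpolation=cv2.INTER_CUBIC)
cv2.imwrite('pics/c2.png',np.hstack([f(a[120:250,250:380]),f(b[140:270,260:390])]))
E
```

```text
t 3.72 pos [ 0.5421 -0.0977  0.2128] yh 4.5 z [ 0.001 -0.    -1.   ] F [-0.4   0.36 -0.2 ] Ftool [ 0.39 -0.37  0.2 ] w 0.036
shift cm [-0.13 -0.02  0.38]
```

View pics/c2.png

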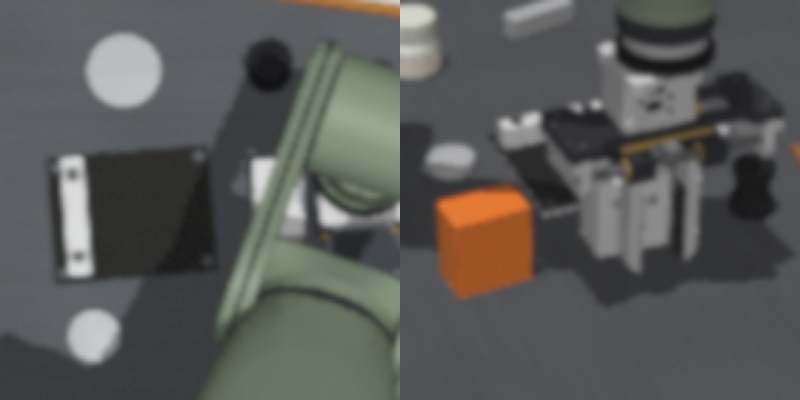

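>>> {"name": "send_rows", "arguments": {"motion": [{"travel": [0.5,0,0.3],"yaw": 0},{"travel": [0.5,0,0],"yaw": 0},{"travel": [0.4,0,0],"yaw": 0},{"travel": [0.4,0,0],"yaw": 0},{"travel": [0.3,0,0],"yaw": 0}]}}

```text
time: 4.23
ee_pos: [0.5401, -0.0769, 0.209]
tcp_rot: [0.0, 0.679, 0.734, 0.0]
contact_force: [-0.2, 0.4, -0.5]
width: 0.0358
finger_force: 0.0
```

>>> {"name": "send_rows", "arguments": {"motion": [{"travel": [0.2,0,0],"yaw": 0},{"travel": [0.2,0,0],"yaw": 0},{"travel": [0.2,0,0],"yaw": 0},{"travel": [0.2,0,0],"yaw": 0},{"travel": [0.2,0,0],"yaw": 0}]}}

```text
time: 4.65
ee_pos: [0.5396, -0.0678, 0.2088]
tcp_rot: [0.001, 0.679, 0.734, 0.0]
contact_force: [1.5, -1.5, 0.4]
width: 0.0361
finger_force: 0.7
```

>>> {"name": "send_rows", "arguments": {"motion": [{"travel": [0.2,0,0],"yaw": 0},{"travel": [0.2,0,0],"yaw": 0},{"travel": [0.2,0,0],"yaw": 0},{"travel": [0.2,0,0],"yaw": 0},{"travel": [0.2,0,0],"yaw": 0}]}}

```text
time: 5.07
ee_pos: [0.5386, -0.0576, 0.2088]
tcp_rot: [0.0, 0.679, 0.734, -0.0]
contact_force: [-0.0, -2.8, 1.5]
width: 0.0361
finger_force: 1.4
```

```bash
python3 st.py
```

```text
t 5.07 pos [ 0.5386 -0.0576  0.2088] yh 4.43 z [ 0. -0. -1.] F [-0.04 -2.8   1.52] Ftool [-2.79 -0.26 -1.52] w 0.0361
```

>>> {"name": "send_rows", "arguments": {"motion": [{"travel": [0.2,0,0],"yaw": 0},{"travel": [0.2,0,0],"yaw": 0},{"travel": [0.2,0,0],"yaw": 0},{"travel": [0.2,0,0],"yaw": 0},{"travel": [0.2,0,0],"yaw": 0}]}}

```text
time: 5.48
ee_pos: [0.5378, -0.0475, 0.2088]
tcp_rot: [0.0, 0.679, 0.734, -0.0]
contact_force: [0.9, -2.1, 0.1]
width: 0.0359
finger_force: 1.3
```

>>> {"name": "send_rows", "arguments": {"motion": [{"travel": [0.1,0,0],"yaw": 0},{"travel": [0.1,0,0],"yaw": 0},{"travel": [0.1,0,0],"yaw": 0},{"travel": [0.1,0,0],"yaw": 0},{"travel": [0.1,0,0],"yaw": 0}]}}

```text
time: 5.9
ee_pos: [0.5374, -0.0426, 0.2087]
tcp_rot: [0.0, 0.679, 0.734, 0.0]
contact_force: [-0.2, -3.1, 1.6]
width: 0.036
finger_force: 1.7
```

```bash
python3 st.py
python3 - <<'E'
from fit import *
a,b=[vision.grab_frame(n)[:,:,::-1] for n in('top','side')]
f=lambda i:cv2.resize(i,(400,400),interpolation=cv2.INTER_CUBIC)
cv2.imwrite('pics/c3.png',np.hstack([f(a[120:250,250:380]),f(b[140:270,260:390])]))
E
```

```text
t 5.9 pos [ 0.5374 -0.0426  0.2087] yh 4.43 z [ 0. -0. -1.] F [-0.22 -3.06  1.61] Ftool [-3.03 -0.46 -1.61] w 0.036
```

View pics/c3.png

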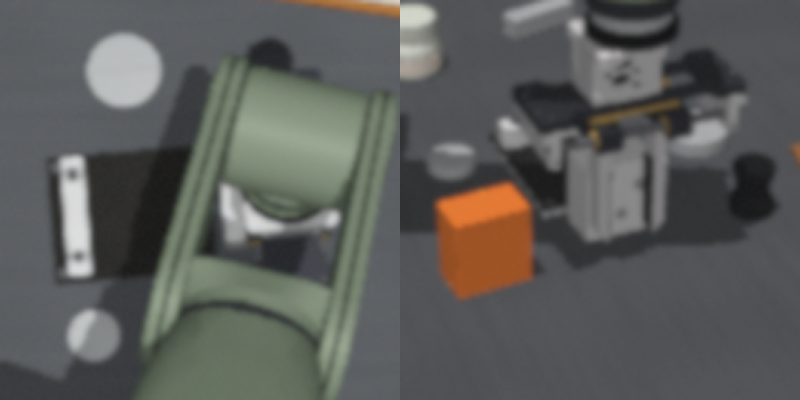

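Block upright and square between the fingers and the seat, a few mm short. Now creep in small steps.

>>> {"name": "send_rows", "arguments": {"motion": [{"travel": [0.1,0,0],"yaw": 0},{"travel": [0.1,0,0],"yaw": 0},{"travel": [0.1,0,0],"yaw": 0},{"travel": [0.1,0,0],"yaw": 0},{"travel": [0,0,0],"yaw": 0}]}}

```text
time: 6.42
ee_pos: [0.537, -0.0384, 0.2086]
tcp_rot: [-0.0, 0.679, 0.734, 0.0]
contact_force: [0.4, -3.5, 1.7]
width: 0.0362
finger_force: 1.4
```

>>> {"name": "send_rows", "arguments": {"motion": [{"travel": [0.05,0,0],"yaw": 0},{"travel": [0.05,0,0],"yaw": 0},{"travel": [0,0,0],"yaw": 0}]}}

```text
time: 6.67
ee_pos: [0.5369, -0.0375, 0.2086]
tcp_rot: [-0.0, 0.679, 0.734, 0.0]
contact_force: [1.0, -3.1, 2.1]
width: 0.0357
finger_force: 1.5
```

>>> {"name": "send_rows", "arguments": {"motion": [{"travel": [0.05,0,0],"yaw": 0},{"travel": [0.05,0,0],"yaw": 0},{"travel": [0,0,0],"yaw": 0}]}}

```text
time: 6.92
ee_pos: [0.5369, -0.0365, 0.2086]
tcp_rot: [-0.0, 0.679, 0.734, 0.0]
contact_force: [0.6, -2.2, 0.6]
width: 0.0359
finger_force: 1.4
```

>>> {"name": "send_rows", "arguments": {"motion": [{"travel": [0.05,0,0],"yaw": 0},{"travel": [0.05,0,0],"yaw": 0},{"travel": [0,0,0],"yaw": 0}]}}

```text
time: 7.17
ee_pos: [0.5367, -0.0355, 0.2085]
tcp_rot: [-0.0, 0.679, 0.734, -0.0]
contact_force: [0.7, -3.4, 0.3]
width: 0.0362
finger_force: 1.3
```

>>> {"name": "send_rows", "arguments": {"motion": [{"travel": [0.05,0,0],"yaw": 0},{"travel": [0.05,0,0],"yaw": 0},{"travel": [0,0,0],"yaw": 0}]}}

```text
time: 7.42
ee_pos: [0.5367, -0.0345, 0.2085]
tcp_rot: [-0.0, 0.679, 0.734, -0.0]
contact_force: [0.7, -3.1, 1.0]
width: 0.0359
finger_force: 1.2
```

>>> {"name": "send_rows", "arguments": {"motion": [{"travel": [0.05,0,0],"yaw": 0},{"travel": [0,0,0],"yaw": 0}]}}

```text
time: 7.58
ee_pos: [0.5366, -0.034, 0.2085]
tcp_rot: [-0.0, 0.679, 0.734, -0.0]
contact_force: [-0.6, -3.4, -0.5]
width: 0.0363
finger_force: 1.2
```

>>> {"name": "send_rows", "arguments": {"motion": [{"travel": [0.05,0,0],"yaw": 0},{"travel": [0,0,0],"yaw": 0}]}}

```text
time: 7.75
ee_pos: [0.5366, -0.0337, 0.2086]
tcp_rot: [-0.0, 0.679, 0.734, -0.0]
contact_force: [0.7, -3.2, -0.3]
width: 0.0362
finger_force: 1.5
```

>>> {"name": "send_rows", "arguments": {"motion": [{"travel": [0.05,0,0],"yaw": 0},{"travel": [0,0,0],"yaw": 0}]}}

```text
time: 7.92
ee_pos: [0.5366, -0.0334, 0.2086]
tcp_rot: [0.0, 0.679, 0.734, -0.0]
contact_force: [-0.3, -4.5, -0.3]
width: 0.0362
finger_force: 2.4
```

>>> {"name": "send_rows", "arguments": {"motion": [{"travel": [0.05,0,0],"yaw": 0},{"travel": [0,0,0],"yaw": 0}]}}

```text
time: 8.08
ee_pos: [0.5366, -0.0332, 0.2087]
tcp_rot: [0.001, 0.679, 0.734, -0.001]
contact_force: [-0.5, -5.8, 0.2]
width: 0.0362
finger_force: 3.0
```

>>> {"name": "send_rows", "arguments": {"motion": [{"travel": [0.05,0,0],"yaw": 0},{"travel": [0,0,0],"yaw": 0}]}}

```text
time: 8.25
ee_pos: [0.5367, -0.033, 0.2088]
tcp_rot: [0.001, 0.679, 0.734, -0.001]
contact_force: [0.1, -7.1, -0.4]
width: 0.0362
finger_force: 3.5
```

>>> {"name": "send_rows", "arguments": {"motion": [{"travel": [0.05,0,0],"yaw": 0},{"travel": [0,0,0],"yaw": 0}]}}

```text
time: 8.42
ee_pos: [0.5367, -0.0328, 0.2089]
tcp_rot: [0.001, 0.679, 0.734, -0.001]
contact_force: [0.1, -7.4, 0.3]
width: 0.0362
finger_force: 4.1
```

>>> {"name": "send_rows", "arguments": {"motion": [{"travel": [0.03,0,0],"yaw": 0},{"travel": [0,0,0],"yaw": 0},{"travel": [0,0,0],"yaw": 0},{"travel": [0,0,0],"yaw": 0}]}}

```text
time: 8.75
ee_pos: [0.5367, -0.0327, 0.2089]
tcp_rot: [0.001, 0.679, 0.734, -0.001]
contact_force: [-1.0, -9.4, 0.3]
width: 0.0363
finger_force: 4.4
```

```bash
python3 st.py
python3 - <<'E'
from cell import bot;print(bot.observe()['ft_torque'])
E
```

```text
t 8.75 pos [ 0.5367 -0.0327  0.2089] yh 4.5 z [ 0.    -0.004 -1.   ] F [-1.02 -9.37  0.28] Ftool [-9.27 -1.75 -0.25] w 0.0363
[-1.77257491  0.16530698  0.20391746]
```

>>> {"name": "send_rows", "arguments": {"motion": [{"travel": [0,0,0],"yaw": -0.4},{"travel": [0,0,0],"yaw": 0},{"travel": [0,0,0],"yaw": 0}]}}

```text
time: 9.0
ee_pos: [0.5367, -0.0327, 0.2089]
tcp_rot: [0.001, 0.677, 0.736, -0.001]
contact_force: [0.5, -8.8, 0.1]
width: 0.0363
finger_force: 4.4
```

```bash
echo "print('T',o['ft_torque'].round(3),'ff',round(o['finger_force'],2))" >> st.py; python3 st.py
```

```text
t 9.0 pos [ 0.5367 -0.0327  0.2089] yh 4.85 z [ 0.001 -0.003 -1.   ] F [ 0.52 -8.77  0.11] Ftool [-8.79 -0.22 -0.08] w 0.0363
T [-1.78   0.014 -0.096] ff 4.39
```

>>> {"name": "send_rows", "arguments": {"motion": [{"travel": [-0.3,0,0],"yaw": 0.15},{"travel": [-0.7,0,0],"yaw": 0},{"travel": [0,0,-2.5],"yaw": 0},{"travel": [0,0,-2.5],"yaw": 0},{"travel": [0,0,0],"yaw": 0}]}}

```text
time: 9.42
ee_pos: [0.5394, -0.0415, 0.263]
tcp_rot: [0.003, 0.678, 0.735, 0.003]
contact_force: [1.3, -0.9, 0.8]
width: 0.0361
finger_force: 0.0
```

>>> {"name": "send_rows", "arguments": {"motion": [{"travel": [0,0,0],"yaw": 0},{"travel": [0,0,0],"yaw": 0}]}}

```text
time: 9.58
ee_pos: [0.5369, -0.041, 0.258]
tcp_rot: [-0.001, 0.678, 0.735, -0.0]
contact_force: [-0.7, 0.0, 1.1]
width: 0.0362
finger_force: 0.0
```

```bash
python3 st.py
python3 - <<'E'
from fit import *
a,b=[vision.grab_frame(n)[:,:,::-1] for n in('top','side')]
f=lambda i:cv2.resize(i,(400,400),interpolation=cv2.INTER_CUBIC)
cv2.imwrite('pics/c4.png',np.hstack([f(a[120:250,250:380]),f(b[140:270,260:390])]))
E
```

```text
t 9.58 pos [ 0.5369 -0.041   0.258 ] yh 4.68 z [-0.001  0.001 -1.   ] F [-0.67  0.03  1.1 ] Ftool [ 0.08 -0.66 -1.1 ] w 0.0362
T [-0.063  0.03  -0.031] ff 0.0
```

View pics/c4.png

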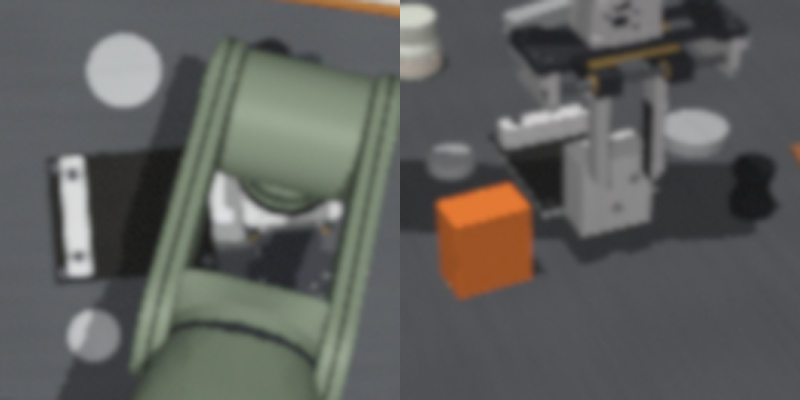

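Run:
```python
from fit import *
import st
m=st.m;tc=st.o['ee_pos']
k=400/130
c=lambda p:((proj('side',p)-[260,140])*k+400*np.array([1,0])).round(0).tolist()
for s in(-1,1): print('finger',s,c([tc+m@[dx,s*.018,.199] for dx in(-.008,.008)]+[tc+m@[-.008,s*.030,.199]]))
# expected block: contact TCP y=-.033 -> face at +8mm
ps=np.radians(94.7);d=np.array([np.cos(ps),np.sin(ps)])
ce=np.array([.5367,-.0330])+d*.028
print('block centre',ce)
print(c(box(*ce,ps,[0,0,.035],[.02,.032,.035])))
vision.grab_frame('side');mk=best('side','specimen',np.array([330,200]))
if mk is not None:
    from scipy.optimize import minimize
    print(mk.sum(),np.argwhere(mk).min(0),np.argwhere(mk).max(0))
```

```text
t 9.68 pos [ 0.5365 -0.041   0.2571] yh 4.68 z [-0.003  0.001 -1.   ] F [ 0.57 -0.31  0.16] Ftool [-0.35  0.54 -0.17] w 0.0358
T [-0.098  0.1   -0.024] ff 0.0
finger -1 [[608.0, 189.0], [600.0, 179.0], [594.0, 192.0]]
finger 1 [[648.0, 180.0], [639.0, 170.0], [661.0, 177.0]]
block centre [ 0.53440572 -0.00509415]
[[650.0, 219.0], [652.0, 150.0], [582.0, 236.0], [582.0, 166.0], [630.0, 196.0], [632.0, 128.0], [564.0, 212.0], [564.0, 143.0]]
side specimen [(0.76, array([329., 201.]), 700), (0.74, array([288., 218.]), 904), (0.37, array([278., 187.]), 137)]
700 [182 313] [216 341]
```

>>> {"name": "send_rows", "arguments": {"motion": [{"travel": [0.3,0,-0.3],"yaw": 0},{"travel": [0.2,0,0],"yaw": 0},{"travel": [0.1,0,0],"yaw": 0},{"travel": [0.1,0,0],"yaw": 0},{"travel": [0,0,0],"yaw": 0}]}}

```text
time: 10.2
ee_pos: [0.5367, -0.0341, 0.2616]
tcp_rot: [-0.0, 0.678, 0.735, -0.0]
contact_force: [0.4, -0.1, 0.2]
width: 0.0361
finger_force: 0.0
```

```bash
python3 st.py
```

```text
t 10.2 pos [ 0.5367 -0.0341  0.2616] yh 4.7 z [-0.  0. -1.] F [ 0.37 -0.13  0.25] Ftool [-0.16  0.36 -0.25] w 0.0361
T [-0.034  0.041  0.003] ff 0.0
```

>>> {"name": "send_rows", "arguments": {"motion": [{"travel": [0.05,0,0.2],"yaw": 0},{"travel": [0.1,0,0],"yaw": 0},{"travel": [0.2,0,-0.14],"yaw": 0},{"travel": [0.2,0,-0.14],"yaw": 0}]}}

```text
time: 10.53
ee_pos: [0.5363, -0.029, 0.2624]
tcp_rot: [0.0, 0.678, 0.735, -0.0]
contact_force: [-0.1, -1.7, -0.5]
width: 0.0363
finger_force: 0.7
```

>>> {"name": "send_rows", "arguments": {"motion": [{"travel": [0.2,0,-0.13],"yaw": 0},{"travel": [0.2,0,-0.12],"yaw": 0}]}}

```text
time: 10.7
ee_pos: [0.5359, -0.0247, 0.2651]
tcp_rot: [-0.0, 0.678, 0.735, -0.0]
contact_force: [1.1, -0.5, -0.4]
width: 0.0365
finger_force: 0.6
```

```bash
python3 st.py
python3 - <<'E'
from fit import *
b=vision.grab_frame('side')[:,:,::-1]
cv2.imwrite('pics/c5.png',cv2.resize(b[140:270,260:390],(400,400),interpolation=cv2.INTER_CUBIC))
E
```

```text
t 10.7 pos [ 0.5359 -0.0247  0.2651] yh 4.68 z [-0. -0. -1.] F [ 1.13 -0.48 -0.45] Ftool [-0.57  1.09  0.45] w 0.0365
T [-0.293  0.005  0.008] ff 0.56
```

View pics/c5.png

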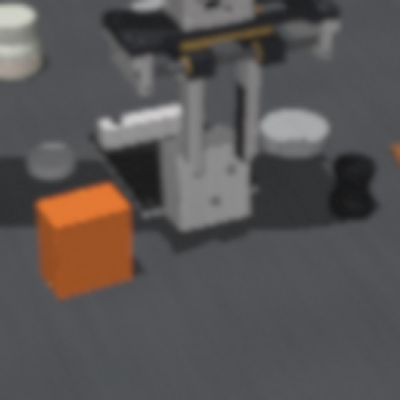

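>>> {"name": "send_rows", "arguments": {"motion": [{"travel": [0.25,0,-0.13],"yaw": 0},{"travel": [0.25,0,-0.12],"yaw": 0},{"travel": [0.25,0,-0.1],"yaw": 0},{"travel": [0.25,0,-0.09],"yaw": 0}]}}

```text
time: 11.08
ee_pos: [0.5351, -0.0146, 0.2695]
tcp_rot: [-0.0, 0.678, 0.735, 0.0]
contact_force: [-0.2, -0.6, -0.8]
width: 0.0362
finger_force: 0.4
```

>>> {"name": "send_rows", "arguments": {"motion": [{"travel": [0.25,0,-0.07],"yaw": 0},{"travel": [0.25,0,-0.06],"yaw": 0},{"travel": [0.2,0,-0.04],"yaw": 0}]}}

```text
time: 11.33
ee_pos: [0.5346, -0.0076, 0.2712]
tcp_rot: [-0.0, 0.678, 0.735, 0.0]
contact_force: [-0.1, -0.4, 0.3]
width: 0.0358
finger_force: 0.2
```

```bash
python3 st.py
```

```text
t 11.33 pos [ 0.5346 -0.0076  0.2712] yh 4.69 z [ 0.  0. -1.] F [-0.05 -0.37  0.26] Ftool [-0.37 -0.08 -0.26] w 0.0358
T [-0.177  0.037  0.03 ] ff 0.25
```

>>> {"name": "send_rows", "arguments": {"motion": [{"travel": [0.2,0,-0.02],"yaw": 0},{"travel": [0.2,0,-0.01],"yaw": 0},{"travel": [0.2,0,0],"yaw": 0}]}}

```text
time: 11.58
ee_pos: [0.5342, -0.0018, 0.2715]
tcp_rot: [0.0, 0.678, 0.735, 0.0]
contact_force: [-0.9, -0.1, 1.0]
width: 0.0363
finger_force: 0.4
```

>>> {"name": "send_rows", "arguments": {"motion": [{"travel": [0.2,0,0],"yaw": 0},{"travel": [0.2,0,0],"yaw": 0},{"travel": [0.2,0,0],"yaw": 0}]}}

```text
time: 11.83
ee_pos: [0.5336, 0.0043, 0.2713]
tcp_rot: [-0.0, 0.678, 0.735, 0.0]
contact_force: [0.1, -0.7, -0.2]
width: 0.0361
finger_force: 0.0
```

```bash
python3 st.py;  python3 - <<'E'
from fit import *
a,b=[vision.grab_frame(n)[:,:,::-1] for n in('top','side')]
f=lambda i:cv2.resize(i,(400,400),interpolation=cv2.INTER_CUBIC)
cv2.imwrite('pics/c6.png',np.hstack([f(a[120:250,250:380]),f(b[140:270,260:390])]))
E
```

```text
t 11.83 pos [0.5336 0.0043 0.2713] yh 4.67 z [ 0.  0. -1.] F [ 0.08 -0.69 -0.16] Ftool [-0.7   0.03  0.16] w 0.0361
T [-0.097  0.046  0.005] ff 0.01
```

View pics/c6.png

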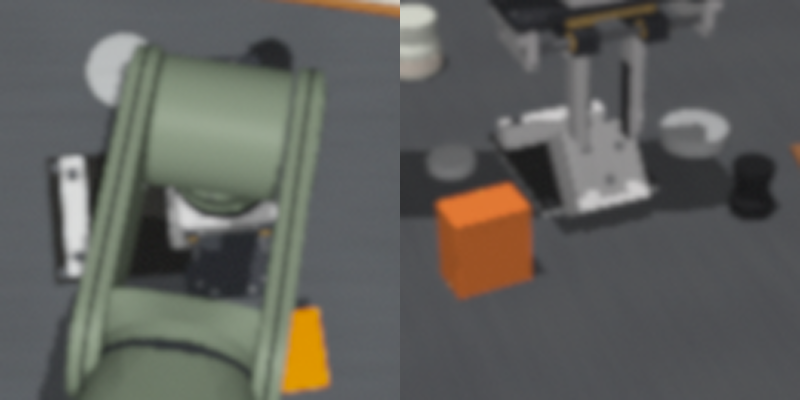

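>>> {"name": "send_rows", "arguments": {"motion": [{"travel": [0.1,0,0],"yaw": 0},{"travel": [0,0,0],"yaw": 0},{"travel": [0,0,0],"yaw": 0},{"travel": [0,0,0],"yaw": 0},{"travel": [0,0,0],"yaw": 0}]}}

```text
time: 12.35
ee_pos: [0.5335, 0.0049, 0.2713]
tcp_rot: [-0.0, 0.678, 0.735, -0.0]
contact_force: [0.6, 0.3, -0.6]
width: 0.0362
finger_force: 0.0
```

```bash
python3 st.py;  python3 - <<'E'
from fit import *
a,b=[vision.grab_frame(n)[:,:,::-1] for n in('top','side')]
f=lambda i:cv2.resize(i,(400,400),interpolation=cv2.INTER_CUBIC)
cv2.imwrite('pics/c7.png',np.hstack([f(a[120:250,250:380]),f(b[140:270,260:390])]))
E
```

```text
t 12.35 pos [0.5335 0.0049 0.2713] yh 4.67 z [-0.  0. -1.] F [ 0.59  0.31 -0.56] Ftool [0.27 0.61 0.56] w 0.0362
T [-0.026  0.059  0.033] ff 0.0
```

View pics/c7.png

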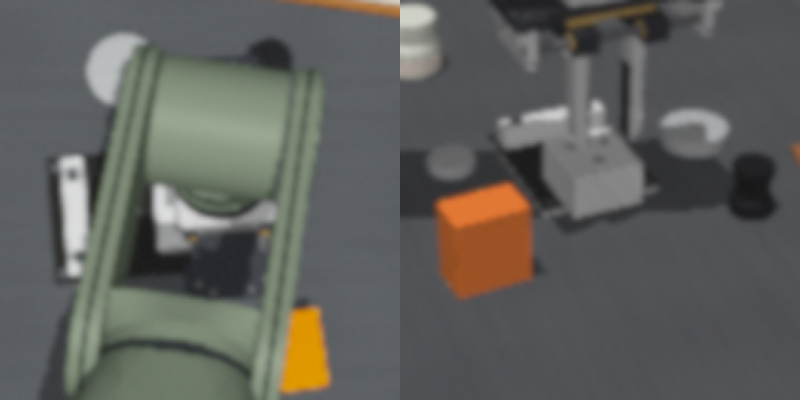

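>>> {"name": "send_rows", "arguments": {"motion": [{"travel": [-2,0,0],"yaw": 0},{"travel": [-2.5,0,0],"yaw": 0},{"travel": [0,0,0],"yaw": 0},{"travel": [0,0,2.5],"yaw": 0},{"travel": [0,0,2.5],"yaw": 0}]}}

```text
time: 12.87
ee_pos: [0.5386, -0.0404, 0.2228]
tcp_rot: [0.002, 0.678, 0.735, 0.002]
contact_force: [0.2, 0.1, -0.7]
width: 0.0361
finger_force: 0.0
```

>>> {"name": "send_rows", "arguments": {"motion": [{"travel": [0,0,0.6],"yaw": 0},{"travel": [0,0,0],"yaw": 0},{"travel": [0,0,0],"yaw": 0}]}}

```text
time: 13.12
ee_pos: [0.5372, -0.0396, 0.2154]
tcp_rot: [-0.0, 0.678, 0.735, -0.0]
contact_force: [-0.1, 0.3, 0.4]
width: 0.0362
finger_force: 0.0
```

```bash
python3 st.py;  python3 - <<'E'
from fit import *
a,b=[vision.grab_frame(n)[:,:,::-1] for n in('top','side')]
f=lambda i:cv2.resize(i,(400,400),interpolation=cv2.INTER_CUBIC)
cv2.imwrite('pics/c8.png',np.hstack([f(a[120:250,250:380]),f(b[140:270,260:390])]))
E
```

```text
t 13.12 pos [ 0.5372 -0.0396  0.2154] yh 4.69 z [-0.001  0.    -1.   ] F [-0.12  0.26  0.36] Ftool [ 0.27 -0.1  -0.36] w 0.0362
T [-0.08  -0.005  0.051] ff 0.0
```

View pics/c8.png

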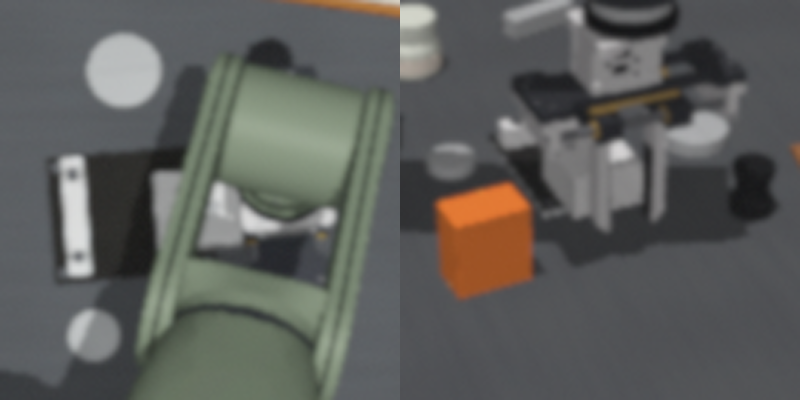

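>>> {"name": "send_rows", "arguments": {"motion": [{"travel": [0.6,0,0],"yaw": 0},{"travel": [0.6,0,0],"yaw": 0},{"travel": [0.5,0,0],"yaw": 0},{"travel": [0.4,0,0],"yaw": 0},{"travel": [0.3,0,0],"yaw": 0}]}}

```text
time: 13.63
ee_pos: [0.5353, -0.0154, 0.2157]
tcp_rot: [0.001, 0.677, 0.736, -0.0]
contact_force: [-0.6, -2.6, -0.2]
width: 0.0361
finger_force: 1.3
```

>>> {"name": "send_rows", "arguments": {"motion": [{"travel": [0.2,0,0],"yaw": 0},{"travel": [0.2,0,0],"yaw": 0},{"travel": [0.2,0,0],"yaw": 0},{"travel": [0.2,0,0],"yaw": 0},{"travel": [0.2,0,0],"yaw": 0}]}}

```text
time: 14.05
ee_pos: [0.5348, -0.0062, 0.2157]
tcp_rot: [0.001, 0.678, 0.735, 0.0]
contact_force: [0.3, -3.4, 1.8]
width: 0.0362
finger_force: 1.8
```

>>> {"name": "send_rows", "arguments": {"motion": [{"travel": [0.2,0,0],"yaw": 0},{"travel": [0.2,0,0],"yaw": 0},{"travel": [0.2,0,0],"yaw": 0},{"travel": [0.2,0,0],"yaw": 0},{"travel": [0.2,0,0],"yaw": 0}]}}

```text
time: 14.47
ee_pos: [0.5337, 0.0041, 0.2155]
tcp_rot: [0.0, 0.678, 0.735, 0.0]
contact_force: [-0.1, -4.1, 2.2]
width: 0.0362
finger_force: 2.0
```

```bash
python3 st.py
```

```text
t 14.47 pos [0.5337 0.0041 0.2155] yh 4.68 z [ 0. -0. -1.] F [-0.1  -4.13  2.16] Ftool [-4.11 -0.44 -2.16] w 0.0362
T [-0.753 -0.021  0.054] ff 1.97
```

>>> {"name": "send_rows", "arguments": {"motion": [{"travel": [0.25,0,0],"yaw": 0},{"travel": [0.25,0,0],"yaw": 0},{"travel": [0.25,0,0],"yaw": 0},{"travel": [0.25,0,0],"yaw": 0}]}}

```text
time: 14.8
ee_pos: [0.5327, 0.0142, 0.2153]
tcp_rot: [-0.0, 0.678, 0.735, -0.0]
contact_force: [0.6, -3.7, 2.3]
width: 0.036
finger_force: 2.0
```

>>> {"name": "send_rows", "arguments": {"motion": [{"travel": [0.25,0,0],"yaw": 0},{"travel": [0.25,0,0],"yaw": 0},{"travel": [0.2,0,0],"yaw": 0},{"travel": [0.2,0,0],"yaw": 0}]}}

```text
time: 15.13
ee_pos: [0.532, 0.0232, 0.2153]
tcp_rot: [-0.0, 0.678, 0.735, -0.0]
contact_force: [0.5, -3.6, 2.1]
width: 0.0365
finger_force: 2.0
```

```bash
python3 st.py;  python3 - <<'E'
from fit import *
a,b=[vision.grab_frame(n)[:,:,::-1] for n in('top','side')]
f=lambda i:cv2.resize(i,(400,400),interpolation=cv2.INTER_CUBIC)
cv2.imwrite('pics/c9.png',np.hstack([f(a[120:250,250:380]),f(b[140:270,260:390])]))
E
```

```text
t 15.13 pos [0.532  0.0232 0.2153] yh 4.69 z [-0. -0. -1.] F [ 0.48 -3.63  2.06] Ftool [-3.65  0.18 -2.06] w 0.0365
T [-0.721  0.012 -0.001] ff 2.03
```

View pics/c9.png

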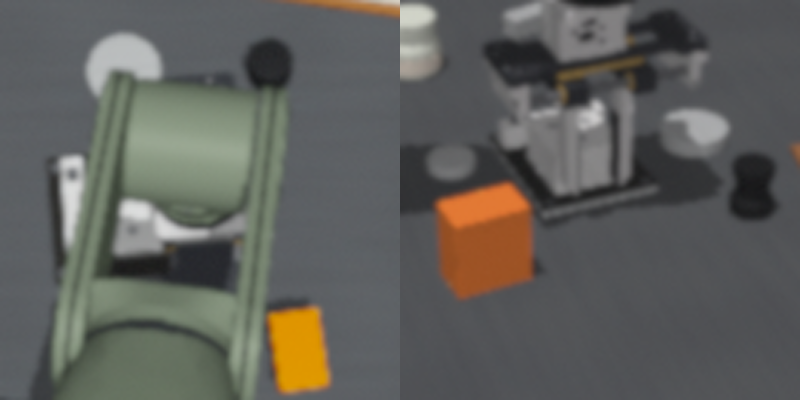

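>>> {"name": "send_rows", "arguments": {"motion": [{"travel": [0.2,0,0],"yaw": 0},{"travel": [0.2,0,0],"yaw": 0},{"travel": [0.2,0,0],"yaw": 0},{"travel": [0.15,0,0],"yaw": 0},{"travel": [0.15,0,0],"yaw": 0}]}}

```text
time: 15.65
ee_pos: [0.5312, 0.0321, 0.2152]
tcp_rot: [-0.0, 0.678, 0.735, -0.0]
contact_force: [0.3, -2.8, -1.2]
width: 0.0362
finger_force: 1.1
```

>>> {"name": "send_rows", "arguments": {"motion": [{"travel": [0.1,0,0],"yaw": 0},{"travel": [0.1,0,0],"yaw": 0},{"travel": [0.1,0,0],"yaw": 0}]}}

```text
time: 15.9
ee_pos: [0.5309, 0.0351, 0.2152]
tcp_rot: [-0.0, 0.678, 0.735, -0.0]
contact_force: [-0.2, -3.5, 0.6]
width: 0.0364
finger_force: 1.8
```

>>> {"name": "send_rows", "arguments": {"motion": [{"travel": [0.1,0,0],"yaw": 0},{"travel": [0.1,0,0],"yaw": 0},{"travel": [0.1,0,0],"yaw": 0}]}}

```text
time: 16.15
ee_pos: [0.5307, 0.0381, 0.2152]
tcp_rot: [-0.0, 0.678, 0.735, -0.0]
contact_force: [-0.3, -2.1, -0.6]
width: 0.0359
finger_force: 0.9
```

>>> {"name": "send_rows", "arguments": {"motion": [{"travel": [0.1,0,0],"yaw": 0},{"travel": [0.1,0,0],"yaw": 0},{"travel": [0,0,0],"yaw": 0}]}}

```text
time: 16.4
ee_pos: [0.5305, 0.0402, 0.2152]
tcp_rot: [-0.0, 0.678, 0.735, 0.0]
contact_force: [0.0, -1.5, -0.1]
width: 0.0366
finger_force: 0.8
```

>>> {"name": "send_rows", "arguments": {"motion": [{"travel": [0.1,0,0],"yaw": 0},{"travel": [0.1,0,0],"yaw": 0},{"travel": [0,0,0],"yaw": 0}]}}

```text
time: 16.65
ee_pos: [0.5303, 0.0421, 0.2152]
tcp_rot: [-0.0, 0.678, 0.735, -0.0]
contact_force: [-0.5, -1.7, -1.3]
width: 0.0364
finger_force: 0.7
```

```bash
python3 st.py
```

```text
t 16.65 pos [0.5303 0.0421 0.2152] yh 4.68 z [-0.001  0.    -1.   ] F [-0.45 -1.66 -1.3 ] Ftool [-1.62 -0.58  1.3 ] w 0.0364
T [-0.362 -0.046  0.051] ff 0.74
```

>>> {"name": "send_rows", "arguments": {"motion": [{"travel": [0.1,0,0],"yaw": 0},{"travel": [0.1,0,0],"yaw": 0},{"travel": [0,0,0],"yaw": 0}]}}

```text
time: 16.9
ee_pos: [0.5303, 0.0436, 0.2152]
tcp_rot: [0.0, 0.677, 0.736, -0.0]
contact_force: [-0.1, -5.0, -1.4]
width: 0.0362
finger_force: 2.2
```

>>> {"name": "send_rows", "arguments": {"motion": [{"travel": [0.1,0,0],"yaw": 0},{"travel": [0.1,0,0],"yaw": 0},{"travel": [0,0,0],"yaw": 0}]}}

```text
time: 17.15
ee_pos: [0.5303, 0.0443, 0.2155]
tcp_rot: [0.002, 0.677, 0.736, -0.002]
contact_force: [-0.8, -10.7, 0.1]
width: 0.0362
finger_force: 5.1
```

>>> {"name": "send_rows", "arguments": {"motion": [{"travel": [0.1,0,0],"yaw": 0},{"travel": [0,0,0],"yaw": 0}]}}

```text
time: 17.32
ee_pos: [0.5303, 0.0447, 0.2156]
tcp_rot: [0.002, 0.677, 0.736, -0.002]
contact_force: [-0.5, -12.2, -0.9]
width: 0.0359
finger_force: 6.4
```

Against the fence at about 12–13 N. Check balance and hold.

```bash
python3 st.py
```

```text
t 17.32 pos [0.5303 0.0447 0.2156] yh 4.76 z [ 0.    -0.006 -1.   ] F [ -0.47 -12.23  -0.93] Ftool [-12.15  -1.48   1.01] w 0.0359
T [-2.373  0.179  0.062] ff 6.43
```

>>> {"name": "send_rows", "arguments": {"motion": [{"travel": [0,0,0],"yaw": 0},{"travel": [0,0,0],"yaw": 0},{"travel": [0,0,0],"yaw": 0},{"travel": [0,0,0],"yaw": 0},{"travel": [0,0,0],"yaw": 0}]}}

```text
time: 17.73
ee_pos: [0.5303, 0.0446, 0.2156]
tcp_rot: [0.002, 0.677, 0.736, -0.002]
contact_force: [-0.8, -13.8, -0.5]
width: 0.0366
finger_force: 6.3
```

>>> {"name": "send_rows", "arguments": {"motion": [{"travel": [0,0,0],"yaw": 0},{"travel": [0,0,0],"yaw": 0},{"travel": [0,0,0],"yaw": 0},{"travel": [0,0,0],"yaw": 0},{"travel": [0,0,0],"yaw": 0}]}}

```text
time: 18.15
ee_pos: [0.5304, 0.0446, 0.2156]
tcp_rot: [0.002, 0.677, 0.736, -0.002]
contact_force: [-0.8, -12.5, -1.0]
width: 0.0364
finger_force: 6.3
```

```bash
python3 st.py
```

```text
t 18.15 pos [0.5304 0.0446 0.2156] yh 4.74 z [ 0.    -0.006 -1.   ] F [ -0.8  -12.52  -0.98] Ftool [-12.41  -1.83   1.05] w 0.0364
T [-2.266  0.105  0.104] ff 6.31
```

>>> {"name": "send_rows", "arguments": {"motion": [{"travel": [0,0,0],"yaw": 0},{"travel": [0,0,0],"yaw": 0},{"travel": [0,0,0],"yaw": 0},{"travel": [-0.2,0,0],"yaw": 0},{"travel": [-0.2,0,0],"yaw": 0}]}}

```text
time: 18.57
ee_pos: [0.5304, 0.0428, 0.2154]
tcp_rot: [-0.001, 0.678, 0.735, 0.0]
contact_force: [0.2, -0.7, 0.2]
width: 0.0359
finger_force: 0.0
```

>>> {"name": "send_rows", "arguments": {"motion": [{"travel": [-0.5,0,0],"yaw": 0},{"travel": [-2,0,0],"yaw": 0},{"travel": [-3,0,0],"yaw": 0},{"travel": [-3,0,0],"yaw": 0},{"travel": [0,0,-4],"yaw": 0}]}}

```text
time: 18.98
ee_pos: [0.5342, -0.0445, 0.2475]
tcp_rot: [-0.007, 0.679, 0.734, -0.004]
contact_force: [-1.1, 0.5, -1.1]
width: 0.0361
finger_force: 0.0
```

>>> {"name": "send_rows", "arguments": {"motion": [{"travel": [0,0,-4],"yaw": 0},{"travel": [0,0,-4],"yaw": 0},{"travel": [-4,0,0],"yaw": 0},{"travel": [-4,0,0],"yaw": 0},{"travel": [-4,0,0],"yaw": 0}]}}

```text
time: 19.4
ee_pos: [0.5477, -0.1618, 0.3373]
tcp_rot: [0.001, 0.677, 0.736, 0.001]
contact_force: [0.1, -0.7, -1.1]
width: 0.0359
finger_force: 0.0
```

>>> {"name": "send_rows", "arguments": {"motion": [{"travel": [-4,0,0],"yaw": 0},{"travel": [-4,0,0],"yaw": 0},{"travel": [0,0,0],"yaw": 0},{"travel": [0,0,0],"yaw": 0}]}}

```text
time: 19.73
ee_pos: [0.5536, -0.243, 0.3353]
tcp_rot: [-0.0, 0.679, 0.734, 0.001]
contact_force: [-0.2, 0.5, 1.1]
width: 0.0362
finger_force: 0.0
```

```bash
python3 st.py
python3 - <<'E'
from fit import *
for n in P: vision.grab_frame(n)
ly=lambda p:[box(*p[:3],[0,0,.028],[.035,.032,.02])]
mk={n:best(n,'specimen',np.array(c),30) for n,c in(('top',(290,188)),('side',(318,186)))}
fe={n:best(n,'fence',np.array(c),30) for n,c in(('top',(274,190)),('side',(310,180)))}
mk={n:m.astype(float) for n,m in mk.items() if m is not None}
e=np.radians(94.7);d=np.array([np.cos(e),np.sin(e)])
c=np.array([.5304,.0446])+d*.043;print('expect',c)
if mk: print(fit(ly,mk,[*c,e],[.006,.006,.05]))
for n,m in mk.items(): print(n,m.sum(),(render(n,ly([*c,e]))-m).__abs__().sum())
for l in('loupe','disc_big','disc_small'): best('top',l,np.zeros(2))
f=fe['top']
if f is not None: print('fence mid',back('top',np.argwhere(f).mean(0)[::-1],.03))
E
```

```text
t 19.73 pos [ 0.5536 -0.243   0.3353] yh 4.47 z [ 0.001  0.001 -1.   ] F [-0.24  0.52  1.06] Ftool [ 0.53 -0.2  -1.06] w 0.0362
T [-0.067  0.066  0.001] ff 0.0
top specimen [(0.77, array([348., 232.]), 391)]
side specimen [(0.95, array([317., 182.]), 639), (0.6, array([289., 219.]), 923)]
top fence [(0.78, array([276., 191.]), 258)]
side fence []
expect [0.52687664 0.08745541]
(array([0.52595879, 0.08626722, 1.63700714]), np.float64(32.943514033064204))
side 639.0 52.63921568627451
top loupe [(0.62, array([340., 140.]), 193), (0.31, array([186., 168.]), 276)]
top disc_big [(0.95, array([292., 146.]), 485)]
top disc_small [(0.52, array([278., 228.]), 255)]
fence mid [0.52249926 0.12984102 0.03      ]
```

```bash
python3 -c "
from cell import bot
print(bot.sign_off())"
```

```text
the job is handed in; nothing more can be done
None
```

The block lies marks up on the seat, flush against the fence and about 1 mm off its middle by a rough camera estimate. It was pressed there with about 12–13 N for over a second, and I handed the job in at about 20 s. The highest push I read was about 14 N, but no verdict came back, and I viewed 11 pictures against the limit of 10.

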